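Hang the ballast weight on the load cell's snap hook and store the span reading

TASK

Calibrate the load cell: take the round lead weight and push its bail (the steel arch on top) in through the red sprung gate of the snap hook, so that the gate snaps shut behind it and the weight hangs freely from the hook. Once it hangs still with nothing touching it, press the green button on the readout fully down and let it come up again. Be gentle with the load cell, and leave the blue bracket and the gold end cap where they lie.

Things in the scene. Friction and masses are not known exactly. Their poses are not given: they have to be found in the camera images.
- weight_mid (a point): Centre, half-way up, of the loose lead weight, an upright dark grey cylinder, 40 mm across, 60 mm tall, 0.65 to 0.95 kg, to be gripped on its +y and -y sides. z is its axis. A rigid steel bail (arch) on its top lies in the y-z plane and rises 90 mm more, where a hand straight above would hit it: come in tilted about 40 degrees from vertical in the x-z plane, from -x or +x.
- bail_top (a point): Centre of the bar at the very top of the weight's bail, on its axis, 117 mm above weight_mid; same axes. The bail is 6 mm round bar; here it runs along y, sloping down gently to both sides. Legs 34 mm apart (centre lines); opening 28 mm wide, 84 mm high. This top goes into the hook.
- hook_seat (a point): Where bail_top lies once the weight hangs: bottom of the snap hook's bowl, 190 mm above the bench, 10 mm round steel in this point's x-z plane. z up; x points level from the open mouth (which faces the robot's right) to the hook's back, its inside at x = +13 mm. The hook hangs from a load cell straight above (solid from 55 mm above the seat), on a fixed stand's arm, its post at x = 105, y = +85 mm.
- nose_top (a point): Top of the hook's nose, 10 mm thick, at the mouth: 21 mm before (-x) and 17 mm above hook_seat; same axes. The bail's bar goes in over it in +x, bar centre at least 22 mm above the seat (27 mm is a good height), until it is above the seat; then it is lowered onto the seat.
- gate (a joint): Angle (rad) of the hook's red sprung gate, a 5 mm bar hinged 8 mm behind and 50 mm above the seat, its lower end resting behind the nose. 0 shut, 0.6 at most; opens only inwards (+x), pushed by the bail's bar with 2 to 4 N, 0.3 to 0.5 rad being needed. When the bar is then lowered into the bowl, the gate slips over it and springs shut.
- span_top (a point): Centre of the top face of the green push button, 26 mm in diameter, on top of the fixed blue readout box (110 x 130 x 45 mm). z up. It is pressed straight down.
- span (a joint): How far the green button is pressed, in m: 0 up, 0.006 fully down (takes 5 N); it springs back by itself.
- bracket_mid (a point): Middle, half-way up, of the loose blue nylon mounting bracket, an L of 60 x 40 x 40 mm. A bystander, not to be moved.
- endcap_mid (a point): Middle, half-way up, of the loose gold sensor end cap, 50 mm in diameter and 30 mm high. A bystander, not to be moved.
Mind the look-alikes: they are no part of the job. What is shaped like the part that bears span_top but orange or turquoise is not meant.

How it is judged (in metres and radians):
On the way, in this order (a step that is already met when the one before it is completed fails the run):
1. the bail pushes the gate open (value of joint gate above 0.15 rad and distance between bail_top and hook_seat below 0.045 m), for 0.05 s.
2. the weight hangs in the hook behind the shut gate, released and still (value of joint gate below 0.06 rad and distance between bail_top and hook_seat below 0.012 m and contact force between weight and the fingers below 0.05 N and linear speed of weight below 0.06 m/s), for 0.3 s.
3. the green button is pressed fully while the weight hangs still (value of joint span above 0.0045 m and value of joint gate below 0.06 rad and distance between bail_top and hook_seat below 0.012 m and linear speed of weight below 0.06 m/s), for 0.05 s.
At the end, for the whole second after the job is handed in: The weight hangs from the hook: top of its bail within 12 mm of the hook seat, gate shut (under 0.06 rad), weight upright within 0.2 rad and slower than 0.06 m/s; the button is up again (under 1.5 mm); bracket and end cap within 20 mm of where they lay (distance between bail_top and hook_seat below 0.012 m and value of joint gate below 0.06 rad and angle between weight_mid's own z axis and vertical below 0.2 rad and linear speed of weight below 0.06 m/s and value of joint span below 0.0015 m and distance of each of bracket_mid, endcap_mid from where it was at the start of the episode below 0.02 m); the robot touches nothing.
It fails at once if the blue bracket is moved more than 20 mm (distance of bracket_mid from where it was at the start of the episode above 0.02 m).
It fails at once if the gold end cap is moved more than 20 mm (distance of endcap_mid from where it was at the start of the episode above 0.02 m).
It fails at once if the weight is slammed into the hook or stand (over 100 N) (contact force between weight and stand above 100 N).
It also fails if it takes over 48 s, if anything falls off the work surface, if the arm or the gripper's body presses on something with over 40 N, if the wrist force passes 120 N, or if a joint passes its speed limit or range.

ROBOT

A 7-joint arm with a two-finger parallel gripper is mounted at the origin on the work surface. World frame = base frame: x ahead of the robot, y to its left, z up, the work surface at z = 0. Lengths are in mm, angles in rad, forces in N, time in s.
With the tool pointing down it reaches from about 425 to 925 mm from the base axis. Payload 6.8 kg.
Tool frame: the origin (TCP) lies midway between the tips of the shut fingers; the grasp point (between the pads) lies behind it (arm.grip_depth is the z of the grasp point in the tool frame, in mm); z points along the fingers, y is the direction in which the jaws open and shut (so a half turn about z gives the same grasp; the last joint's range is limited). The gripper opens to 85 mm and grips with 20 to 120 N. Pads are 22 mm wide; open, the fingers measure 114 mm over their backs; the gripper's body (76 mm by 85 mm) begins 54 mm behind the grasp point. The pads swing forward as they close: fully open they stand 13 mm farther back than shut.
Start: joints at [-1.411, 0.477, 0.022, 1.555, -0.011, 1.109, -0.083], TCP at [178.608, 650.958, 231.308] pointing down, gripper open.
Joint ranges: [-2.96, 2.96], [-0.34, 2.1], [-1.41, 1.46], [0.24, 2.44], [-1.37, 4.51], [0.17, 1.92], [-2.96, 2.96]. Speed limits (rad/s): [2.39, 2.39, 3.14, 3.14, 3.14, 3.14, 3.14].

INTERFACE

Orientations are given as a unit quaternion [w, x, y, z].
In Python, from plant import arm gives the robot as it stands. The module is installed in compiled form; this text tells all that it offers. Calls block until the motion is done:
- arm.move_to(position, orientation): joint-space move of the TCP to a pose.
- arm.line_to(position, rot=None, speed=150, until_force=None): straight line of the TCP; rot=None keeps the orientation; speed is the mean speed in mm/s. With until_force (N) it stops when the force on the tool has changed by that much, and returns True; else False.
- arm.move_joints(angles): joint-space move.
- arm.open() and arm.grasp(): open the fingers fully, or close them until they stop; the grip force is fixed at half the most.
- arm.pause(seconds).
- arm.ik(position, orientation): joint angles nearest the present ones, or None.
- arm.camera(name): name is "scene" or "top" or "wrist"; returns the picture (400x640x3 uint8, red, green, blue); there is no depth.
- arm.camera_model(name): a dict with "fx", "fy", "cx", "cy" (pixels), "extrinsics" (4x4, takes a point from camera to world coordinates). Camera axes: x right, y down, z forward; pixel columns grow to the right and rows downward; lengths in mm; the calibration is good to about 2 mm. A picture is of the moment at which its call begins: read the wrist's pose just before it. camera_model takes no time and is no camera call; for the wrist camera it gives the pose at the moment of the call.
A pose or a line that the arm cannot do raises arm.IKError and nothing moves.
- arm.hand_in(): hands the job in, once; it reports no verdict.
Readings, each from a call of its own:
- arm.read_time_s(): time.
- arm.read_qpos(): joint angles.
- arm.read_qvel(): joint speeds.
- arm.read_joint_efforts(): joint torques, N m.
- arm.read_eef_pos(): TCP position.
- arm.read_eef_rot(): TCP orientation.
- arm.read_ft_force(): force on the tool from outside, world axes, zero at the start.
- arm.read_torque(): the same for the moment, N m.
- arm.read_grip_width(): finger opening in mm.
Only numpy, scipy, OpenCV 4.12 (cv2) and the standard library are available. Lean on these libraries where they do the work, as an engineer would, in place of code of your own. Each camera call takes 0.05 s, during which the arm holds its last target. There are 200 camera calls.

## Working session

There is one attempt and no reset: what is moved stays moved. The work goes in short steps, each a Python script; the robot and the scene stay as the last script left them, time stands still between calls to the robot, and variables do not carry over. Pictures are saved under pics/ and viewed, about 8 in all and at most 12, crops included, and the job is handed in when it is done.

```bash
mkdir -p pics
python3 - <<'E'
from plant import arm
import cv2,numpy as np
for n in ("scene","top"):
    im=arm.camera(n); np.save(f"pics/{n}0.npy",im); cv2.imwrite(f"pics/{n}0.png",im[:,:,::-1])
    m=arm.camera_model(n); print(n,m["fx"],m["fy"],m["cx"],m["cy"]); print(np.round(m["extrinsics"],3))
print(arm.grip_depth,arm.read_time_s(),arm.read_eef_rot(),arm.read_grip_width())
E
```

```text
scene 440.7317001415718 440.7317001415718 329.7900354024543 192.4574551299057
[[-8.700000e-02  8.460000e-01 -5.270000e-01  1.061780e+03]
 [ 9.960000e-01  7.400000e-02 -4.500000e-02  6.942700e+01]
 [ 1.000000e-03 -5.280000e-01 -8.490000e-01  1.024035e+03]
 [ 0.000000e+00  0.000000e+00  0.000000e+00  1.000000e+00]]
top 363.7865675438022 363.7865675438022 322.3419173712674 192.02292384624468
[[-1.800000e-02 -9.960000e-01  8.800000e-02  4.315770e+02]
 [-1.000000e+00  1.800000e-02 -2.000000e-03  1.414300e+01]
 [ 1.000000e-03 -8.800000e-02 -9.960000e-01  1.117264e+03]
 [ 0.000000e+00  0.000000e+00  0.000000e+00  1.000000e+00]]
-18.700000000000003 0.1 [-5.01733454e-05  1.33465210e-01  9.91053133e-01 -8.49673539e-04] 85.436475880188
```

View pics/scene0.png

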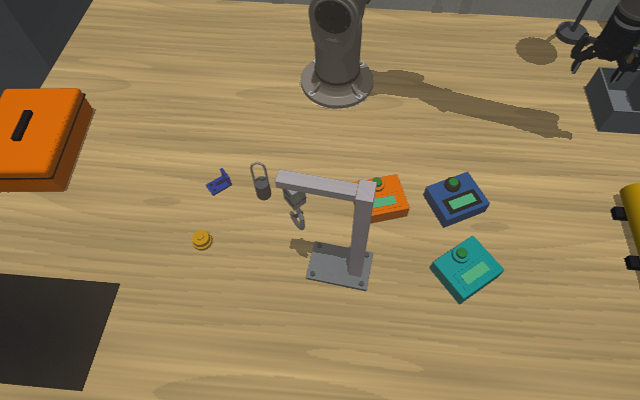

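View pics/top0.png

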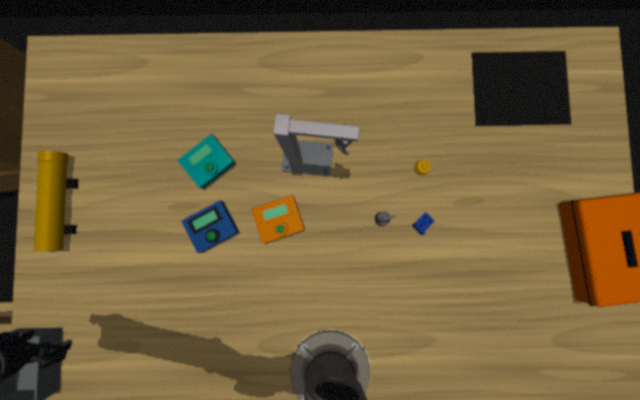

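The overview pictures show:
- **Scene:** weight at about (262,187), hook at (296,215), blue bracket at (219,182), gold cap at (202,240), blue readout's button at (453,184).
- **Top:** weight at (383,218), hook at (344,146), blue readout's button at (211,236).

Next, an enlarged composite of these areas to pick points.

Run:
```python
import cv2,numpy as np
s=np.load("pics/scene0.npy");t=np.load("pics/top0.npy")
a=cv2.resize(s[145:245,190:390],None,fx=4,fy=4,interpolation=cv2.INTER_CUBIC)[:,:,::-1]
b=cv2.resize(t[100:250,240:440][:, :],None,fx=4,fy=4,interpolation=cv2.INTER_CUBIC)[:,:,::-1]
# composite: scene crop (top 400x800 -> scaled .75) and top crop
c=np.vstack([cv2.resize(a,(600,300)),cv2.resize(b[:,200:],(600,600))[:300*1]])
c=np.zeros((600,800,3),np.uint8);c[:300,:600]=cv2.resize(a,(600,300))  # 3x, origin (190,145)
tt=cv2.resize(t[110:210+25,240:440+0],None,fx=2.4,fy=2.4,interpolation=cv2.INTER_CUBIC)[:,:,::-1]
c[300:300+tt.shape[0],:tt.shape[1]]=tt
cv2.imwrite("pics/crop.png",c)
```

```text
(no output)
```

View pics/crop.png

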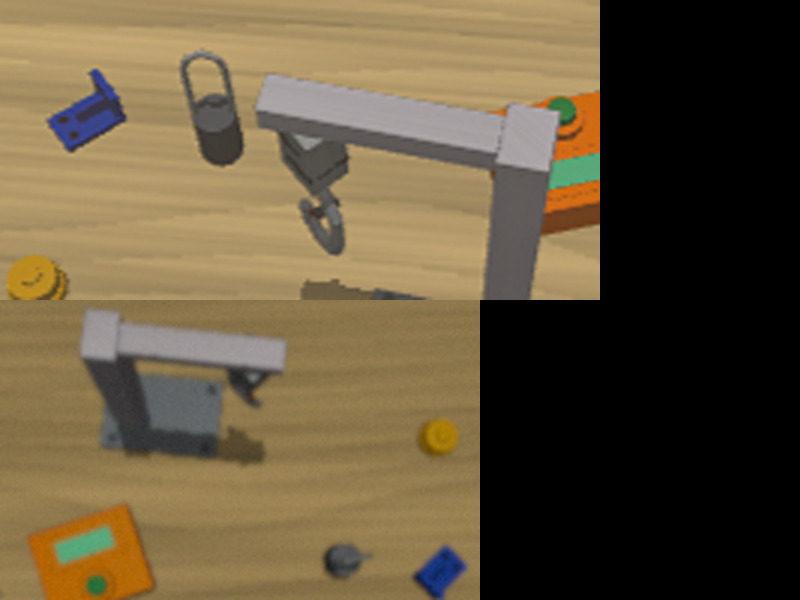

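Crop: bail top at scene (258.3,162.7), weight top at (261.7,179.3), hook bowl bottom at about (300,227). The hook mouth faces the robot's right and towards the robot. Next I compute rough positions and the wrist camera mount.

```bash
cat > h.py <<'E'
from plant import arm
import cv2,numpy as np
from scipy.spatial.transform import Rotation as R
def ray(m,uv):
    E=np.array(m["extrinsics"]); d=E[:3,:3]@[(uv[0]-m["cx"])/m["fx"],(uv[1]-m["cy"])/m["fy"],1]
    return E[:3,3],d/np.linalg.norm(d)
def atz(m,uv,z):
    o,d=ray(m,uv); return o+d*(z-o[2])/d[2]
def tri(obs):
    A=np.zeros((3,3));b=np.zeros(3);L=[]
    for m,uv in obs:
        o,d=ray(m,uv);P=np.eye(3)-np.outer(d,d);A+=P;b+=P@o;L.append((o,P))
    p=np.linalg.solve(A,b); return p,[round(float(np.linalg.norm(P@(p-o))),1) for o,P in L]
def proj(m,p):
    E=np.array(m["extrinsics"]);q=E[:3,:3].T@(np.array(p)-E[:3,3]);return np.array([m["fx"]*q[0]/q[2]+m["cx"],m["fy"]*q[1]/q[2]+m["cy"]])
def quat(Rm): return R.from_matrix(Rm).as_quat()[[3,0,1,2]]
def toolR(z,y):
    "tool axes from approach z and jaw axis y"
    z=np.array(z,float);z/=np.linalg.norm(z);y=np.array(y,float);y-=z*(y@z);y/=np.linalg.norm(y)
    return np.column_stack([np.cross(y,z),y,z])
E
python3 - <<'E'
from h import *
S=arm.camera_model("scene");T=arm.camera_model("top");np.set_printoptions(precision=1,suppress=True)
c=lambda u,v:(190+u/3,145+v/3); t=lambda u,v:(240+u/2.4,110+(v-300)/2.4)
print("bailtop",atz(S,c(205,55),147)); print("wtop",atz(S,c(215,103),60)); print("wtopT",atz(T,t(343,560),60))
print("legs at 120", atz(S,c(186,75),120),atz(S,c(230,72),120))
print("bowl bottom",atz(S,c(336,248),180),"nose",atz(S,c(305,205),207))
print("beam end left-near",tri([(S,c(260,122)),(T,t(285,340))]))
print("bracket",atz(S,c(86,117),10),atz(T,t(440,572),15),"cap",atz(S,c(35,285),20),atz(T,t(439,436),20))
print("button",atz(S,(453,183),55),atz(T,(211,236),55))
print("bracket corners",[atz(S,c(*p),0) for p in [(48,120),(70,150),(125,120)]], atz(S,c(95,72),40))
Rt=R.from_quat(arm.read_eef_rot()[[1,2,3,0]] if 0 else np.roll(arm.read_eef_rot(),-1)).as_matrix()
W=arm.camera_model("wrist");E=np.array(W["extrinsics"]);print("cam in tool",Rt.T@(E[:3,3]-arm.read_eef_pos()),"\n",Rt.T@E[:3,:3],W["fx"])
E
```

```text
bailtop [ 449.6 -158.6  147. ]
wtop [ 439.1 -163.6   60. ]
wtopT [ 445.  -162.3   60. ]
legs at 120 [ 452.4 -177.9  120. ] [ 446.2 -141.9  120. ]
bowl bottom [632.3 -27.3 180. ] nose [614.1 -50.1 207. ]
beam end left-near (array([638.3, -66.1, 350.9]), [2.2, 2.2])
bracket [ 432.4 -290.6   10. ] [ 428.3 -291.4   15. ] cap [ 607.6 -292.7   20. ] [ 600.2 -296.    20. ]
button [403.3 337.5  55. ] [402.9 337.   55. ]
bracket corners [array([ 432.5, -328.3,    0. ]), array([ 462.6, -300.7,    0. ]), array([ 426.3, -257.6,    0. ])] [ 402.4 -282.5   40. ]
cam in tool [  83.5    0.1 -141.9] 
 [[ 0.  -0.9 -0.3]
 [ 1.   0.  -0. ]
 [ 0.  -0.3  0.9]] 292.1257742228168
```

```bash
cat >> h.py <<'E'
def rot_now(): return R.from_quat(np.roll(arm.read_eef_rot(),-1)).as_matrix()
def cam_pose(C,target,flip):
    "tool pose that puts the wrist camera at C looking at target"
    T=np.load("camtool.npy"); z=np.array(target,float)-C; z/=np.linalg.norm(z)
    x=np.cross(z,[0,0,1]); x/=np.linalg.norm(x); x=-x if flip else x
    Rc=np.column_stack([x,np.cross(z,x),z]); Rt=Rc@T[:3,:3].T
    return np.array(C)-Rt@T[:3,3],Rt
E
python3 - <<'E'
from h import *
W=np.array(arm.camera_model("wrist")["extrinsics"]);Rt=rot_now();M=np.eye(4);M[:3,:3]=Rt.T@W[:3,:3];M[:3,3]=Rt.T@(W[:3,3]-arm.read_eef_pos());np.save("camtool.npy",M)
np.set_printoptions(precision=0,suppress=True)
for name,tg in (("hook",np.array([628,-30,205])),("weight",np.array([445,-161,90]))):
  for az in range(-90,91,30):
    for el in (20,35,50,65):
      for d in (200,260):
        a,e=np.radians([az,el]);C=tg-d*np.array([np.cos(a)*np.cos(e),np.sin(a)*np.cos(e),-np.sin(e)])
        for f in (0,1):
          p,Rt=cam_pose(C,tg,f)
          if p[2]<60 : continue
          q=arm.ik(p,quat(Rt))
          if q is not None: print(name,az,el,d,f,p,Rt[:,2]*100)
# work poses
for name,P in (("grip",np.array([445,-161,30])),("hook",np.array([630,-30,100]))):
  for az in range(-60,121,15):
    for up in (0,80):
      a=np.radians(az);z=np.array([np.cos(a)*np.sin(.7),np.sin(a)*np.sin(.7),-np.cos(.7)])
      for s in (1,-1):
        Rt=toolR(z,s*np.array([-np.sin(a),np.cos(a),0])); q=arm.ik(P+[0,0,up]+z*18.7,quat(Rt))
        if q is not None: print("W",name,az,up,s)
E
```

```text
hook -90 20 200 0 [628.  18. 187.] [  -0. -100.   -2.]
hook -90 20 200 1 [628.  -5. 249.] [  0. -78. -63.]
hook -90 20 260 0 [628.  74. 208.] [  -0. -100.   -2.]
hook -90 20 260 1 [628.  51. 270.] [  0. -78. -63.]
hook -90 35 200 0 [628.  21. 200.] [ -0. -96. -28.]
hook -90 35 200 1 [628. -17. 254.] [  0. -59. -81.]
hook -90 35 260 0 [628.  70. 235.] [ -0. -96. -28.]
hook -90 35 260 1 [628.  32. 289.] [  0. -59. -81.]
hook -90 50 200 0 [628.  20. 213.] [ -0. -86. -52.]
hook -90 50 200 1 [628. -30. 256.] [  0. -36. -93.]
hook -90 50 260 0 [628.  59. 259.] [ -0. -86. -52.]
hook -90 50 260 1 [628.   8. 302.] [  0. -36. -93.]
hook -90 65 200 0 [628.  16. 226.] [ -0. -69. -72.]
hook -90 65 200 1 [628. -44. 254.] [  0. -11. -99.]
hook -90 65 260 0 [628.  42. 281.] [ -0. -69. -72.]
hook -90 65 260 1 [628. -18. 309.] [  0. -11. -99.]
hook -60 20 200 0 [604.  11. 187.] [ 50. -87.  -2.]
hook -60 20 200 1 [615.  -8. 249.] [ 39. -67. -63.]
hook -60 20 260 0 [576.  60. 208.] [ 50. -87.  -2.]
hook -60 20 260 1 [587.  41. 270.] [ 39. -67. -63.]
hook -60 35 200 0 [603.  14. 200.] [ 48. -83. -28.]
ho
[... 9054 characters left out ...]
ok -45 80 1
W hook -45 80 -1
W hook -30 0 1
W hook -30 0 -1
W hook -30 80 1
W hook -30 80 -1
W hook -15 0 1
W hook -15 0 -1
W hook -15 80 1
W hook -15 80 -1
W hook 0 0 1
W hook 0 0 -1
W hook 0 80 1
W hook 0 80 -1
W hook 15 0 1
W hook 15 0 -1
W hook 15 80 1
W hook 15 80 -1
W hook 30 0 1
W hook 30 0 -1
W hook 30 80 1
W hook 30 80 -1
W hook 45 0 1
W hook 45 0 -1
W hook 45 80 1
W hook 45 80 -1
W hook 60 0 1
W hook 60 0 -1
W hook 60 80 1
W hook 60 80 -1
W hook 75 0 1
W hook 75 0 -1
W hook 75 80 1
W hook 75 80 -1
W hook 90 0 1
W hook 90 0 -1
W hook 90 80 1
W hook 90 80 -1
W hook 105 0 1
W hook 105 0 -1
W hook 105 80 1
W hook 105 80 -1
W hook 120 0 1
W hook 120 0 -1
W hook 120 80 1
W hook 120 80 -1
```

Run:
```python
from h import *
import pickle
V=[("hook",[628,-30,205],-30,20,260),("hook",[628,-30,205],30,20,260),("w",[445,-161,95],30,50,260),("w",[445,-161,95],60,35,260)]
out=[];ms=[]
for n,tg,az,el,d in V:
    tg=np.array(tg,float);a,e=np.radians([az,el]);C=tg-d*np.array([np.cos(a)*np.cos(e),np.sin(a)*np.cos(e),-np.sin(e)])
    p,Rt=cam_pose(C,tg,1)
    arm.move_to(p,quat(Rt));arm.pause(.2)
    m=arm.camera_model("wrist");im=arm.camera("wrist")[::-1,::-1];ms.append(m)   # turned 180 deg
    u=[639,399]-proj(m,tg);x0,y0=int(u[0]-110),int(u[1]-82);m["x0"],m["y0"]=x0,y0
    out.append(cv2.resize(np.ascontiguousarray(im[y0:y0+165,x0:x0+220]),(400,300),interpolation=cv2.INTER_CUBIC)); print(n,x0,y0,arm.read_time_s())
pickle.dump(ms,open("views.pkl","wb"))
cv2.imwrite("pics/quad.png",np.vstack([np.hstack(out[:2]),np.hstack(out[2:])])[:,:,::-1])
```

```text
hook 214 118 2.9417
hook 214 117 5.975
w 213 117 8.5417
w 214 118 9.8417
```

View pics/quad.png

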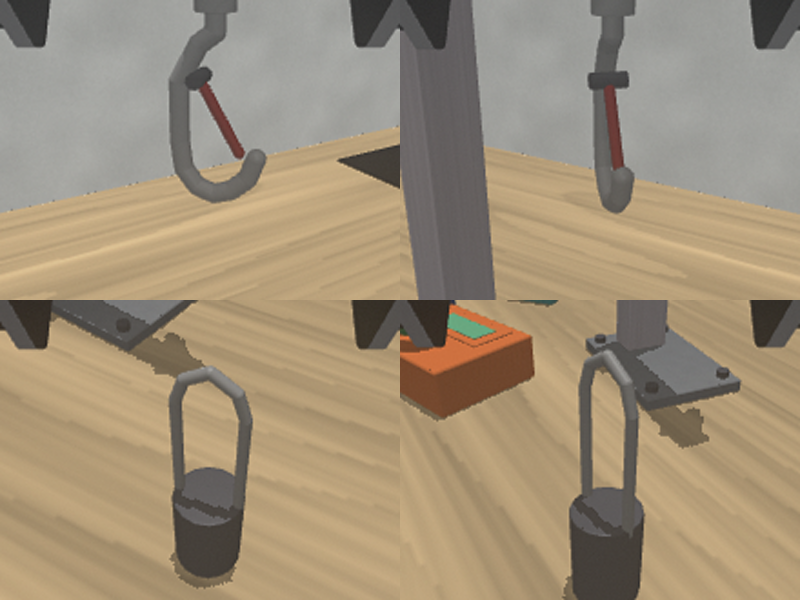

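The quad picture shows these features (composite pixels):
- **Upper views (hook):** nose ends at (257,160) and (622,176), hinge pin at (200,77) and (609,79), cell stem at u=215 and 613.
- **Lower views (weight):** bail top at (210,373) and (604,354), leg bases at (179,487)/(238,508) and (587,493)/(628,528).

Now I fit both poses.

```bash
cat > fit.py <<'E'
from h import *
import pickle
from scipy.optimize import least_squares
ms=pickle.load(open("views.pkl","rb"));np.set_printoptions(precision=2,suppress=True)
def cp(i,p):   # composite pixel of world point
    m=ms[i];u=[639,399]-proj(m,p);return (u-[m["x0"],m["y0"]])*400/220+[400*(i%2),300*(i//2)]
def fit(obs,x0,freez=False):
    def f(s,full=False):
        c,sn=np.cos(s[2]),np.sin(s[2]);r=[]
        for i,l,uv,w in obs:
            p=[s[0]+c*l[0]-sn*l[1],s[1]+sn*l[0]+c*l[1],s[3]+l[2]];r+=list((cp(i,p)-uv)*w)
        return np.array(r+[(s[3]-x0[3])*.5])
    s=least_squares(f,x0);return s.x,s.fun
ob=[(0,(-21,0,12),(257,160),1),(0,(8,0,50),(200,77),1),(0,(0,0,57),(215,10),(1,0)),(0,(0,0,-13),(217,202),(0,1)),(0,(18,0,20),(180,125),(1,0)),
    (1,(-21,0,12),(622,176),1),(1,(8,0,50),(609,79),1),(1,(0,0,57),(613,10),(1,0)),(1,(0,0,-13),(614,212),(0,1))]
print("hook",fit([(a,b,np.array(c),np.array(d)) for a,b,c,d in ob],[630,-30,.8,190.]))
ow=[(2,(0,0,87+60),(210,373)),(3,(0,0,147),(604,354)),(2,(0,17,60),(179,487)),(2,(0,-17,60),(239,508)),(3,(0,17,60),(587,493)),(3,(0,-17,60),(629,529))]
print("w",fit([(a,b,np.array(c),1) for a,b,c in ow],[445,-161,.15,0.]))
E
python3 fit.py
```

```text
hook (array([625.92, -37.12,   0.73, 189.44]), array([-0.53, -0.32, -0.32,  1.33,  0.91,  0.  , -0.  , -1.43,  0.77,
        0.  ,  0.09,  2.05, -0.38,  1.37, -0.48,  0.  , -0.  , -3.82,
       -0.28]))
w (array([ 444.68, -165.92,    0.14,    0.46]), array([ 1.51,  0.75,  1.81,  1.45,  1.01, -0.55, -0.06, -1.88, -1.88,
        0.04, -3.36, -1.33,  0.23]))
```

```bash
cat >> h.py <<'E'
HK=np.array([625.9,-37.1,190.0]);HY=0.73;W0=np.array([444.7,-165.9,33.0]);WY=0.14
def hk(x,z,y=0): return HK+np.array([np.cos(HY)*x-np.sin(HY)*y,np.sin(HY)*x+np.cos(HY)*y,z])
def tool(az,tilt):
    return toolR([np.cos(az)*np.sin(tilt),np.sin(az)*np.sin(tilt),-np.cos(tilt)],[-np.sin(az),np.cos(az),0])
GD=arm.grip_depth
def tcp(g,Rt): return np.array(g)-Rt[:,2]*GD
E
python3 - <<'E'
from h import *
np.set_printoptions(precision=2,suppress=True)
for tilt in (35,40,45):
  for g in (10,15,20,25,30):
    t,a=np.radians([tilt,g]);Rt=tool(a,t);Rh=tool(HY+a-WY,t);o=[]
    for p,r in ((tcp(W0,Rt),Rt),(tcp(W0,Rt)-120*Rt[:,2],Rt),(tcp(W0,Rt)+[0,0,60],Rt),(tcp(hk(-60,-87),Rh),Rh),(tcp(hk(1,-87),Rh),Rh),(tcp(hk(1,-117),Rh),Rh),(tcp(hk(1,-117),Rh)-140*Rh[:,2],Rh)):
      o.append(arm.ik(p,quat(r)))
    print(tilt,g,[q is not None for q in o]); 
    if all(q is not None for q in o) : print(np.array(o)[[0,1,4,6]])
E
```

```text
35 10 [False, False, False, True, True, True, True]
35 15 [False, False, False, True, True, True, True]
35 20 [True, False, True, True, True, True, True]
35 25 [True, True, True, True, True, True, True]
[[ 1.48  0.91 -1.15  2.36  1.7   0.27  1.02]
 [ 0.69  0.26  0.02  2.43 -1.32  0.57 -2.38]
 [-0.14  0.63  0.49  1.99 -1.29  0.9  -2.43]
 [-0.1   0.49  0.6   1.98 -1.1   1.04 -2.51]]
35 30 [True, True, True, True, True, True, True]
[[ 1.52  0.95 -1.19  2.32  1.42  0.29  1.4 ]
 [ 0.15  0.36  0.69  2.42 -1.36  0.84 -2.24]
 [-0.13  0.65  0.48  1.95 -1.23  0.96 -2.4 ]
 [-0.07  0.52  0.59  1.92 -1.06  1.1  -2.47]]
40 10 [False, False, False, True, True, True, True]
40 15 [False, False, False, True, True, True, True]
40 20 [False, False, False, True, True, True, True]
40 25 [True, False, True, True, True, True, True]
40 30 [True, True, True, True, True, True, True]
[[ 1.54  0.96 -1.14  2.34  1.54  0.17  1.34]
 [ 0.79  0.34  0.02  2.41 -1.34  0.7  -2.18]
 [-0.06  0.66  0.44  1.96 -1.3   1.   -2.31]
 [ 0.01  0.55  0.56  1.93 -1.13  1.16 -2.37]]
45 10 [False, False, False, True, True, True, True]
45 15 [False, False, False, True, True, True, True]
45 20 [False, False, False, True, True, True, True]
45 25 [True, True, True, True, True, True, True]
[[ 1.6   1.05 -1.17  2.39  2.18  0.21  0.71]
 [ 1.62  0.52 -0.87  2.43 -1.25  0.38 -2.22]
 [ 0.28  0.62  0.02  1.99 -1.28  0.81 -2.33]
 [ 0.07  0.56  0.53  2.   -1.25  1.16 -2.29]]
45 30 [True, True, True, True, True, True, True]
[[ 1.38  0.81 -0.84  2.36  4.38  0.19 -1.51]
 [ 1.11  0.42 -0.27  2.4  -1.35  0.68 -2.08]
 [ 0.01  0.68  0.39  1.96 -1.36  1.05 -2.23]
 [ 0.08  0.6   0.52  1.94 -1.2   1.22 -2.27]]
```

Run:
```python
from h import *
np.set_printoptions(precision=2,suppress=True); print(arm.read_qpos(),arm.read_time_s())
for tilt in (40,45):
  for g in (175,188,200):
   for s in (1,-1):
    t,a=np.radians([tilt,g]);F=np.diag([s,s,1]);Rt=tool(a,t)@F;Rh=tool(HY+a-WY-np.pi,t)
    # at the hook the weight may be turned either way: same hand-weight relation needs Rh from the mouth side
    Rh=Rh@F;o=[]
    for p,r in ((tcp(W0,Rt),Rt),(tcp(W0,Rt)-120*Rt[:,2],Rt),(tcp(W0,Rt)+[0,0,60],Rt),(tcp(hk(-60,-87),Rh),Rh),(tcp(hk(1,-117),Rh),Rh),(tcp(hk(1,-117),Rh)-140*Rh[:,2],Rh)):
      o.append(arm.ik(p,quat(r)))
    print(tilt,g,s,[q is not None for q in o])
    if all(q is not None for q in o): print(np.array(o)[[0,1,3,4]])
```

```text
[ 0.18  0.41  0.7   2.11 -0.94  1.2  -2.2 ] 9.8417
40 175 1 [True, True, True, True, True, True]
[[-0.04  0.85  0.33  1.73 -0.14  1.29 -1.31]
 [-0.    0.8   0.28  1.51 -0.08  1.54 -1.36]
 [ 1.17  0.8  -1.15  2.2   1.54  0.2   0.95]
 [ 1.04  0.93 -1.16  2.14  1.8   0.34  0.7 ]]
40 175 -1 [True, True, True, True, True, True]
[[ 0.91  1.22 -1.2   1.66  0.8   1.74  0.92]
 [ 0.82  1.13 -1.2   1.44  0.7   1.89  1.01]
 [ 1.17  0.8  -1.15  2.2   1.54  0.2  -2.19]
 [ 1.04  0.93 -1.16  2.14  1.8   0.34 -2.45]]
40 188 1 [True, True, True, True, True, True]
[[-0.09  0.83  0.29  1.76 -0.    1.24 -1.24]
 [-0.05  0.78  0.22  1.55  0.04  1.5  -1.29]
 [ 0.63  0.53 -0.38  2.14 -1.28  0.43 -2.47]
 [ 0.66  0.66 -0.55  2.08 -1.27  0.26 -2.5 ]]
40 188 -1 [True, True, True, True, True, True]
[[ 0.86  1.21 -1.2   1.69  0.88  1.78  1.04]
 [ 0.75  1.12 -1.2   1.49  0.77  1.91  1.13]
 [ 1.09  0.73 -0.98  2.11 -0.09  0.2  -0.39]
 [ 0.67  0.66 -0.57  2.08 -1.25  0.25  0.62]]
40 200 1 [True, True, True, True, True, True]
[[-0.12  0.81  0.25  1.81  0.12  1.18 -1.19]
 [-0.1   0.74  0.17  1.61  0.15  1.45 -1.22]
 [ 
[... 980 characters left out ...]
.3   0.27  1.5 ]]
45 188 -1 [True, True, True, True, True, True]
[[ 0.83  1.26 -1.2   1.64  0.87  1.88  1.03]
 [ 0.64  1.07 -0.99  1.42  0.67  1.9   1.23]
 [ 0.89  0.63 -0.65  2.15 -1.29  0.35  0.77]
 [ 1.15  1.07 -1.23  2.08  1.3   0.27 -1.64]]
45 200 1 [True, True, True, True, True, True]
[[-0.11  0.85  0.22  1.76  0.16  1.27 -1.23]
 [-0.09  0.81  0.14  1.54  0.18  1.53 -1.25]
 [ 0.37  0.58  0.02  2.08 -1.33  0.8  -2.25]
 [ 0.43  0.66 -0.18  2.02 -1.34  0.64 -2.28]]
45 200 -1 [True, True, True, True, True, True]
[[ 0.79  1.25 -1.2   1.69  0.95  1.9   1.15]
 [ 0.58  1.04 -0.99  1.49  0.74  1.89  1.33]
 [ 0.5   0.58 -0.13  2.07 -1.26  0.73  0.85]
 [ 0.52  0.67 -0.29  2.01 -1.28  0.59  0.82]]
```

Run:
```python
from h import *
np.set_printoptions(precision=2,suppress=True)
for tilt in (43,47,51):
  for g in (35,42,50):
    t,a=np.radians([tilt,g]);Rt=tool(a,t);Rh=tool(HY+a-WY,t);o=[]
    G=tcp(W0,Rt)-4*Rt[:,2];H=lambda x,z:tcp(hk(x,z),Rh)-4*Rh[:,2]
    for p,r in ((G,Rt),(G-60*Rt[:,2],Rt),(G-110*Rt[:,2],Rt),(G+[0,0,50],Rt),(H(-60,-87),Rh),(H(1,-87),Rh),(H(1,-117)-140*Rh[:,2],Rh)):
      o.append(arm.ik(p,quat(r)))
    print(tilt,g)
    for q in o: print("   ",q)
```

```text
43 35
    [ 1.33  0.77 -0.79  2.32 -1.35  0.22 -2.03]
    [ 1.25  0.56 -0.57  2.34 -1.25  0.47 -2.15]
    [ 0.66  0.42  0.22  2.37 -1.35  0.87 -2.05]
    [ 1.3   0.61 -0.76  2.32 -1.2   0.34 -2.27]
    [ 0.05  0.67  0.45  1.97 -1.24  1.13 -2.17]
    [-0.02  0.69  0.43  1.91 -1.27  1.1  -2.25]
    [ 0.07  0.61  0.53  1.87 -1.12  1.26 -2.29]
43 42
    [ 1.15  0.7  -0.57  2.27 -1.22  0.42 -2.09]
    [ 0.75  0.53  0.02  2.3  -1.32  0.79 -2.02]
    [ 0.36  0.53  0.61  2.32 -1.32  1.1  -1.97]
    [ 0.83  0.52 -0.18  2.29 -1.32  0.67 -2.1 ]
    [ 0.06  0.7   0.45  1.91 -1.16  1.19 -2.15]
    [-0.01  0.72  0.43  1.85 -1.19  1.17 -2.23]
    [ 0.09  0.66  0.51  1.78 -1.06  1.34 -2.26]
43 50
    [ 0.66  0.65  0.02  2.24 -1.33  0.79 -1.93]
    [ 0.35  0.63  0.53  2.25 -1.33  1.1  -1.9 ]
    [ 0.36  0.58  0.61  2.23 -1.22  1.17 -1.96]
    [ 0.3   0.6   0.46  2.26 -1.37  1.04 -1.96]
    [ 0.06  0.73  0.44  1.84 -1.07  1.26 -2.11]
    [ 0.    0.75  0.42  1.77 -1.1   1.24 -2.2 ]
    [ 0.1   0.71  0.49  1.67 -0.99  1.42 -2.23]
47 35
    [ 1.7   1.17 -1.25  2.3   1.19  0.27  1.89]
    [ 1.3   0.61 -0.
[... 1277 characters left out ...]
.2   1.36 -2.17]
51 42
    [ 1.23  0.78 -0.57  2.26 -1.3   0.52 -1.92]
    [ 1.01  0.62 -0.18  2.28 -1.31  0.82 -1.91]
    [ 0.6   0.61  0.43  2.3  -1.34  1.17 -1.84]
    [ 1.07  0.61 -0.38  2.28 -1.33  0.69 -1.98]
    [ 0.14  0.76  0.41  1.89 -1.22  1.3  -2.06]
    [ 0.08  0.77  0.38  1.84 -1.26  1.27 -2.14]
    [ 0.19  0.73  0.47  1.75 -1.13  1.44 -2.16]
51 50
    [ 0.9   0.73 -0.18  2.21 -1.29  0.81 -1.88]
    [ 0.46  0.72  0.48  2.23 -1.37  1.24 -1.79]
    [ 0.49  0.68  0.56  2.21 -1.27  1.3  -1.83]
    [ 0.56  0.63  0.22  2.24 -1.36  1.06 -1.89]
    [ 0.14  0.79  0.4   1.81 -1.12  1.37 -2.05]
    [ 0.08  0.81  0.38  1.75 -1.17  1.34 -2.13]
    [ 0.19  0.79  0.46  1.63 -1.06  1.52 -2.15]
```

```bash
cat >> h.py <<'E'
AZ,TILT,SH=np.radians(46),np.radians(46),6.
RG=tool(AZ,TILT);RH=tool(HY+AZ-WY,TILT)
G=tcp(W0,RG)-SH*RG[:,2]
def H(x,z,y=0,R_=RH): return tcp(hk(x,z-117+3,y),R_)-SH*R_[:,2]   # bail_top at hook-frame (x,z); gripped 3 mm above weight_mid
def st(s=""): print(s,"t",round(arm.read_time_s(),2),"p",np.round(arm.read_eef_pos(),1),"F",np.round(arm.read_ft_force(),1),"w",round(arm.read_grip_width(),1))
E
python3 - <<'E'
from h import *
arm.move_to(G-110*RG[:,2],quat(RG));st("pre");print(np.round(arm.read_qpos(),2))
arm.line_to(G,speed=80);st("at");print(np.round(arm.read_qpos(),2))
arm.grasp();st("grip")
arm.line_to(G+[0,0,73],speed=60);st("lift");print(np.round(arm.read_qpos(),2))
im=arm.camera("scene");cv2.imwrite("pics/lift.png",cv2.resize(np.ascontiguousarray(im[100:260,180:380]),None,fx=2.5,fy=2.5,interpolation=cv2.INTER_CUBIC)[:,:,::-1])
E
```

```text
pre t 10.27 p [ 395.1 -216.    99.6] F [ 0.8 -0.3  0.5] w 85.4
[ 0.41  0.59  0.59  2.27 -1.28  1.19 -1.91]
at t 11.79 p [ 451.1 -159.4   24.2] F [-0.2 -0.1 -0.7] w 85.7
[ 0.86  0.67 -0.17  2.26 -1.36  0.71 -1.91]
grip t 12.28 p [ 451.1 -159.7   24.5] F [-3.2 -2.2  5.5] w 38.5
lift t 13.65 p [ 450.8 -159.2   96.8] F [-0.7 -0.4 -9.2] w 38.4
[ 0.82  0.5  -0.13  2.26 -1.23  0.79 -2.12]
```

View pics/lift.png

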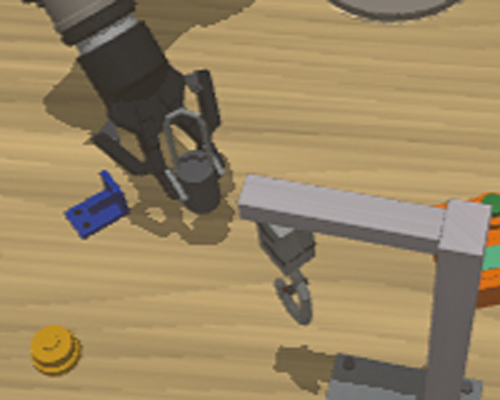

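The weight is held upright and lifted, and the bracket is untouched. Next I go to the pre-hook pose and look with the wrist camera.

Run:
```python
from h import *
import pickle
arm.move_to(H(-75,27),quat(RH));st("prehook")
arm.line_to(H(-45,27),speed=60);st("near");print(np.round(arm.read_qpos(),2))
m=arm.camera_model("wrist");im=arm.camera("wrist");pickle.dump(m,open("near.pkl","wb"));np.save("pics/near.npy",im)
cv2.imwrite("pics/near.png",im[::-1,::-1,::-1])
for n,p in (("bail",hk(-45,27)),("seat",hk(0,0)),("nose c",hk(-21,12)),("pin",hk(8,50))): print(n,np.round([639,399]-proj(m,p)))
```

```text
prehook t 14.35 p [571.5 -77.1  93.2] F [-1.1 -1.1 -9. ] w 38.3
near t 15.0 p [593.8 -58.1  94.1] F [ 0.7 -0.5 -7.4] w 38.2
[ 0.53  0.7  -0.2   1.82 -0.81  1.   -2.37]
bail [ 326. -208.]
seat [381. -66.]
nose c [ 360. -118.]
pin [ 400. -207.]
```

View pics/near.png

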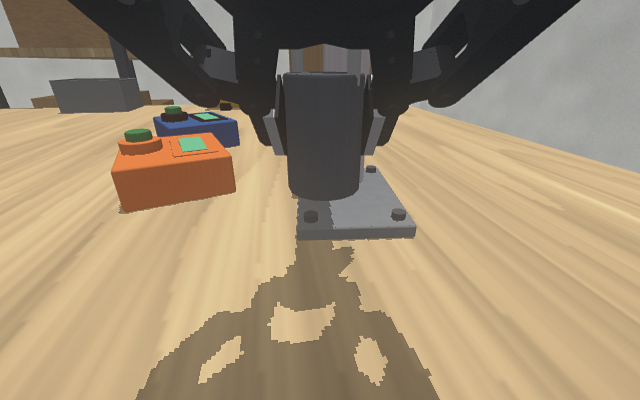

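The wrist camera shows only the weight body, held upright, because the hand hides the bail. I check bail against hook in the scene and top cameras, with predicted points marked.

Run:
```python
from h import *
o=[]
for n in ("scene","top"):
    m=arm.camera_model(n);im=arm.camera(n);c=proj(m,hk(-20,15)).astype(int)
    x0,y0=c[0]-33,c[1]-40
    z=cv2.resize(np.ascontiguousarray(im[y0:y0+80,x0:x0+66]),None,fx=6,fy=6,interpolation=cv2.INTER_CUBIC)
    raw=z.copy()
    for p,col in ((hk(-45,27),(255,0,0)),(hk(-21,12),(0,255,0)),(hk(8,50),(0,0,255)),(hk(-45,-57,0),(255,255,0)),(hk(-45,7,17),(255,0,255)),(hk(-45,7,-17),(255,0,255))):
        u=(proj(m,p)-[x0,y0]+.5)*6;cv2.circle(z,tuple(int(v) for v in u),3,col,1)
    o.append(z)
cv2.imwrite("pics/chk.png",np.hstack(o)[:,:,::-1])
```

View pics/chk.png

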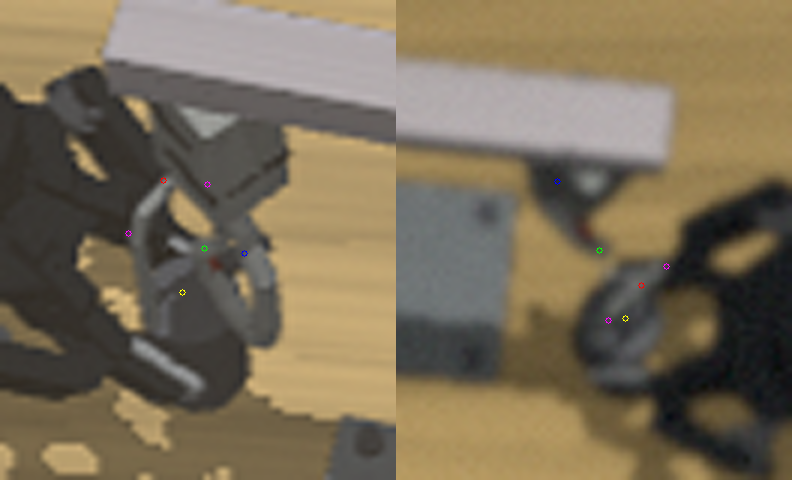

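Run:
```python
from h import *
m=arm.camera_model("scene");s=np.load("pics/scene0.npy")
x0,y0=275,195
z=cv2.resize(np.ascontiguousarray(s[y0:y0+45,x0:x0+45]),None,fx=12,fy=12,interpolation=cv2.INTER_CUBIC)
for p,col in ((hk(-21,12),(0,255,0)),(hk(8,50),(0,0,255)),(hk(0,-8),(255,0,0)),(hk(18,20),(255,255,0))):
    print(proj(m,p));cv2.circle(z,tuple(int(v) for v in (proj(m,p)-[x0,y0]+.5)*12),5,col,2)
cv2.imwrite("pics/z.png",z[:,:,::-1])
```

```text
[291.62700149 212.8731065 ]
[298.29449415 213.70649291]
[297.78931533 224.2353841 ]
[301.88876583 224.09238039]
```

View pics/z.png

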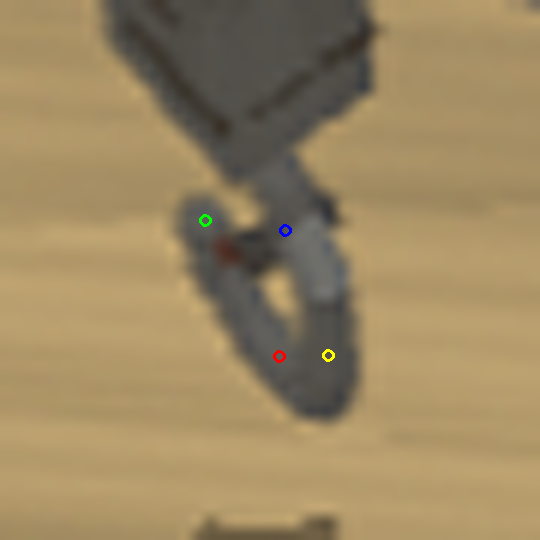

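The hook model matches the scene picture to about 1 px (nose at (291.6,212.9)). Now I insert.

Run:
```python
from h import *
for x in (-28,-18,-8,2):
    hit=arm.line_to(H(x,28),speed=40,until_force=12);st(f"x{x} {hit}")
    if hit: break
o=[]
for n in ("scene","top"):
    m=arm.camera_model(n);im=arm.camera(n);c=proj(m,hk(-10,15)).astype(int);x0,y0=c[0]-33,c[1]-40
    o.append(cv2.resize(np.ascontiguousarray(im[y0:y0+80,x0:x0+66]),None,fx=6,fy=6,interpolation=cv2.INTER_CUBIC))
cv2.imwrite("pics/ins.png",np.hstack(o)[:,:,::-1])
```

```text
x-28 False t 15.72 p [606.6 -46.5  95.1] F [-0.5 -0.3 -8.6] w 38.0
x-18 False t 16.12 p [614.2 -39.6  95.2] F [-0.5 -0.2 -8.5] w 38.5
x-8 False t 16.52 p [621.9 -33.4  95.4] F [-1.1 -1.6 -7.4] w 38.3
x2 False t 16.93 p [628.8 -26.7  94.9] F [-2.9 -3.  -9.4] w 37.8
```

View pics/ins.png

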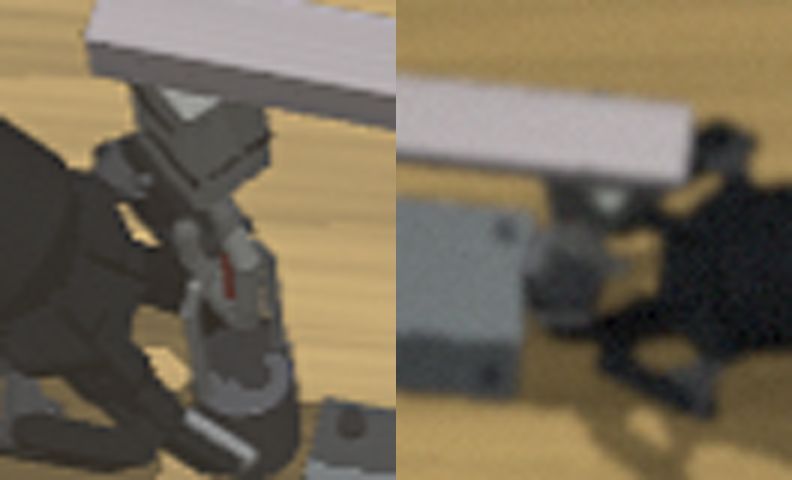

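Forces of about 4 N against hook +x, and the red gate at (228,275) is seen swung inward, so the bail is through. Next I lower it onto the seat.

Run:
```python
from h import *
for z in (20,12,5,1):
    hit=arm.line_to(H(1,z),speed=25,until_force=15);st(f"z{z} {hit}")
    if hit: break
else:
    hit=arm.line_to(H(1,-5),speed=8,until_force=5);st(f"seat {hit}")
o=[]
for n in ("scene","top"):
    m=arm.camera_model(n);im=arm.camera(n);c=proj(m,hk(-10,15)).astype(int);x0,y0=c[0]-33,c[1]-40
    o.append(cv2.resize(np.ascontiguousarray(im[y0:y0+80,x0:x0+66]),None,fx=6,fy=6,interpolation=cv2.INTER_CUBIC))
cv2.imwrite("pics/low.png",np.hstack(o)[:,:,::-1])
```

```text
z20 False t 17.5 p [627.9 -27.5  86.6] F [ -2.8  -2.4 -10.6] w 38.3
z12 False t 17.97 p [628.  -27.5  78.6] F [ -1.1  -2.1 -10.7] w 38.2
z5 False t 18.4 p [628.5 -27.1  72.2] F [-0.5  0.2 -8.1] w 38.5
z1 False t 18.71 p [629.6 -27.6  69.5] F [ 0.8 -1.8  1.6] w 38.1
seat True t 18.98 p [629.6 -27.5  69.4] F [-0.7 -1.8  5. ] w 38.5
```

View pics/low.png

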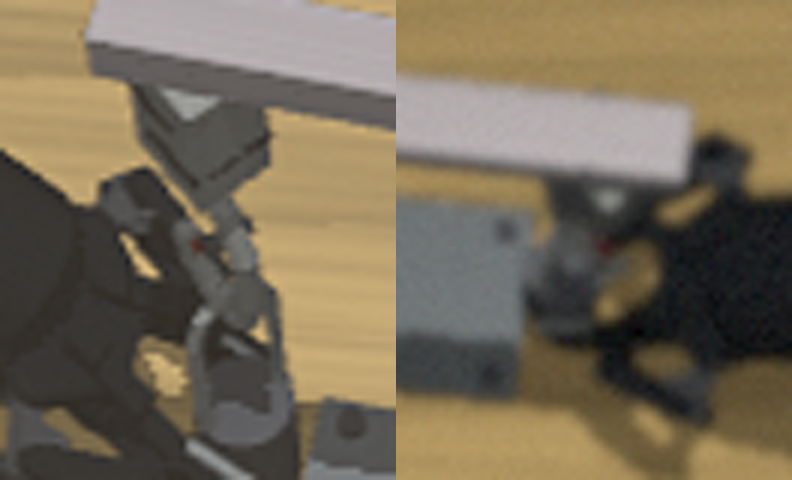

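The bail is seated: the force on the tool went from −8 to +5 N, and the red gate is back at the nose at (195,245). I release and withdraw.

Run:
```python
from h import *
p=arm.read_eef_pos()
arm.line_to(H(1,2),speed=20);st("ease")
arm.open();st("open");arm.pause(.3)
arm.line_to(H(1,2)-130*RH[:,2],speed=70);st("back");arm.pause(1.0)
im=arm.camera("scene");a=cv2.resize(np.ascontiguousarray(im[130:290,200:400]),None,fx=3,fy=3,interpolation=cv2.INTER_CUBIC)
cv2.imwrite("pics/hang.png",a[:,:,::-1]); print(np.round(arm.read_qpos(),2),arm.read_time_s())
for yy in (0,1):
    Rd=toolR([0,0,-1],[0,1,0] if yy else [1,0,0])
    print(arm.ik([403,337,150],quat(Rd)),arm.ik([403,337,50],quat(Rd)))
```

```text
ease t 19.33 p [629.1 -27.9  69.5] F [ 3.9 -1.1  2. ] w 38.4
open t 19.86 p [628.1 -27.3  69.1] F [ 0.6 -0.1  0.3] w 85.4
back t 22.17 p [ 611.6 -119.1  159.3] F [ 0.1  0.2 -0.2] w 85.4
[ 0.57  0.66 -0.15  1.69 -0.75  1.17 -2.45] 23.2167
[-0.04444177  0.51399827 -0.98409633  1.94166043  0.52131179  0.96516873
 -1.27917989] [-0.34775284  0.55616966 -0.58839639  2.01930176  0.47139613  0.70132733
 -1.2346602 ]
[ 0.07427035  0.61892731 -1.18166585  1.93571858  0.6665868   1.05147956
  0.16841849] [ 0.05303271  0.84359834 -1.19220889  1.9961016   0.95454795  1.01713954
 -0.04636521]
```

View pics/hang.png

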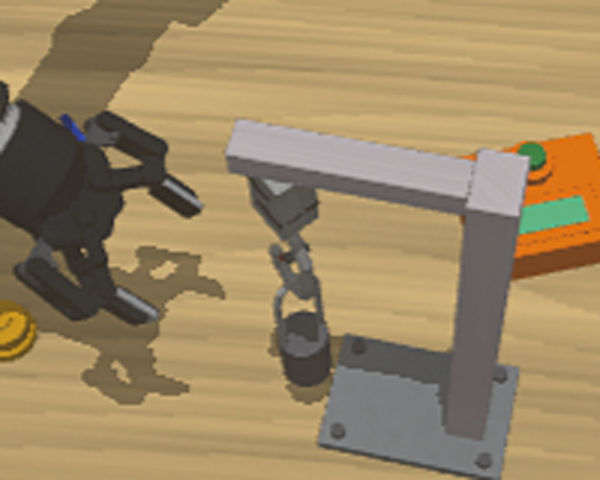

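The weight hangs upright and free with the hand clear (weight at (305,345) in the picture). Next is the button, using shut fingers.

Run:
```python
from h import *
arm.line_to([500,-170,230],speed=150);st("away")
Rd=toolR([0,0,-1],[0,1,0])
q0=quat(Rd)
best=None
for a in np.radians([0,30,60,90,-30,-60,120,150]):
    Q=quat(toolR([0,0,-1],[-np.sin(a),np.cos(a),0]));q=arm.ik([440,-60,260],Q)
    if q is not None and arm.ik([403,337,120],Q) is not None:
        d=np.abs(q-arm.read_qpos()).max()
        if best is None or d<best[0]: best=(d,Q)
Q=best[1];print(best)
arm.move_to([440,-60,260],Q);st("mid")
arm.move_to([430,200,260],Q)
arm.move_to([403,337,110],Q);arm.grasp();st("above")
hit=arm.line_to([403,337,40],speed=30,until_force=10);st(f"press {hit}")
arm.pause(.2);st("hold")
```

```text
away t 24.31 p [ 500.5 -169.2  229.7] F [-0.4  0.3 -0.1] w 85.0
(np.float64(0.7161889021542119), array([ 0.       ,  0.8660254, -0.5      ,  0.       ]))
mid t 25.02 p [440.  -59.1 260. ] F [ 0.9 -1.3 -0.3] w 85.3
above t 28.77 p [403. 337. 110.] F [ 0.1 -0.4  0.2] w 0.0
press True t 30.29 p [403. 337.  61.] F [-2.1 -0.2  8.8] w 0.3
hold t 30.49 p [403. 337.  61.] F [-1.5 -1.5 10. ] w -0.2
```

Run:
```python
from h import *
for z in (63,65,67,69,72):
    arm.line_to([403,337,z],speed=30);arm.pause(.15);print(np.round(arm.read_eef_pos()[2],1),np.round(arm.read_ft_force(),1))
im=arm.camera("wrist");s=arm.camera("scene")
c=np.vstack([np.ascontiguousarray(im[:, :])[:,:,::-1]]);c2=cv2.resize(np.ascontiguousarray(s[130:290,200:500]),(375,200),interpolation=cv2.INTER_CUBIC)[:,:,::-1]
o=np.zeros((600,640,3),np.uint8);o[:400]=c;o[400:,:375]=c2;cv2.imwrite("pics/fin.png",o);st()
```

```text
63.0 [-1.  -0.2  2.7]
65.0 [ 0.1 -0.1  2.6]
67.0 [0.3 0.3 0.6]
68.9 [ 0.6 -0.2  0.4]
72.0 [0.1 0.6 0.1]
 t 32.59 p [403. 337.  72.] F [-0.2 -0.2 -0.1] w -0.2
```

View pics/fin.png

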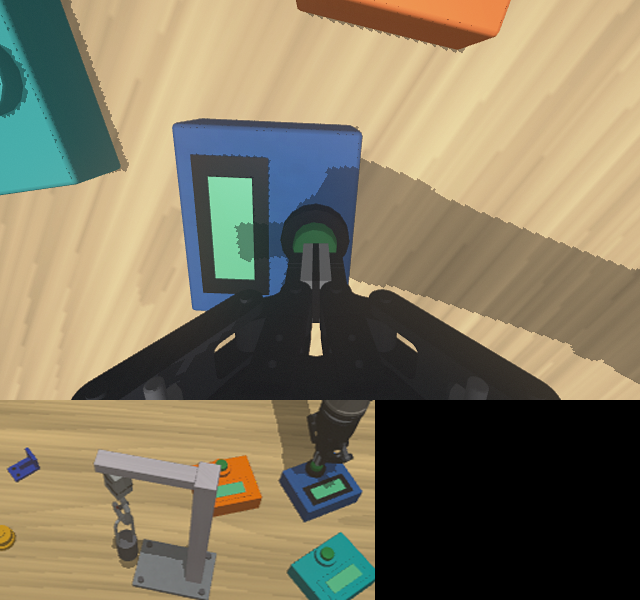

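The wrist view shows the shut fingers centred on the green button at (315,240). The force profile (zero at 67 mm, 10 N at 61 mm) matches the full 6 mm stroke. The weight still hangs. I back off and hand in.

Run:
```python
from h import *
arm.line_to([403,337,150],speed=80);arm.pause(.3);st("up")
arm.hand_in();st("end")
```

```text
up t 34.02 p [402.9 336.9 149.8] F [ 0.6  0.5 -1. ] w -0.1
the job is handed in; nothing more can be done
the job is handed in; nothing more can be done
```

The weight hangs from the snap hook behind the shut gate, the green button was pressed and released, and the job is handed in. The clock read 34.0 s when the arm had cleared the button, just before the hand-in.

- **Hooking:** I gripped the weight at a 46° tilt and pushed the bail through the gate. The push force was about 4 N. Lowering it onto the seat, the force on the tool went from −8 to +5 N, and the picture showed the red gate back at the nose. I then released the weight and withdrew the hand.
- **Button:** I pressed it with shut fingers for 0.2 s. The force reached 10 N at z = 61 mm and fell to about zero near 67 mm, which fits the full 6 mm stroke.
- **Last checks:** the final pictures showed the weight hanging upright and the bracket and end cap looking undisturbed. The wrist force was about 0 before hand-in, with the arm well clear of everything.

No check failed. The gate angle, the seating distance, the bracket and cap positions and the button's return could not be read directly; I judged them only from forces and pictures. I took no picture after the fingers left the button.

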